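# Load a power module into the guarded test station and start the test

## Task

Lift the station's hinged clear guard right up, then pick up the power module (the metal plate with the finned heat sink) and set it down gently, flat inside the raised rim of the station's nest; either end may face either way, with its long side along the nest's long side. Let go of it, then lower the guard gently until it is fully closed, without letting it slam. Only with the guard closed, press the long start bar on the front of the station all the way down near its middle, so that both ends go down evenly, keep it down for a moment and let it come back up; do not shift the meter, the jar or the parts tray.

Things in the scene. Friction and masses are not known exactly. Their poses are not given: they have to be found in the camera images.
- station: Fixed white bench test station, 295 (x) x 250 (y) mm. Origin on its underside, 155 mm behind its front; x points away from its front (which roughly faces the robot), z up. Deck 30 mm above the table. Two grey side cheeks (at y = +-120 mm, 10 thick, x = -40 to 140, top at 93 mm) carry the guard. A control box along the front (x = -155 to -105, 70 mm high) carries the start bar.
- nest (a point): Centre of the nest floor on the station's deck, 30 mm above the table, axes as the station's. The nest is a rectangle 96 mm (x) by 152 mm (y) inside a black rim 6 mm thick and 8 mm high; the module has 6 mm of play on every side.
- guard (a joint): Guard angle, rad: 0 closed (level), grows as the front edge is lifted, stop at 1.45; properly open above 1.1. Clear framed panel 155 long, 236 wide, 8 thick mm, 0.35 kg, hinged along its far (+x) edge, underside 97 mm above the table when closed. Stiff hinge: it stays where it is left; about 5 N at the handle lifts it, 1 to 3 N lowers it. It may start up to 0.35 ajar.
- guard_hinge (a point): Middle of the guard's hinge axis, which runs along the station's y, 115 mm behind (+x of) the station origin, 100 mm above the table. This frame turns with the guard.
- guard_grip (a point): Middle of the guard's handle: a round steel bar 14 mm thick, 140 mm long, parallel to the hinge, 190 mm from its axis. Guard closed: 187 mm in front (-x) of the axis and 35 mm above it (135 mm above the table). Its two legs slope up and forward from the guard's front edge, so fingers can straddle the bar from above at any angle and it can turn between them. Frame turns with the guard.
- start_bar (a joint): How far the start bar has sunk, m: 0 = up, 0.008 = bottomed. Sprung: about 2 N starts it, about 6 N bottoms it, and it comes back up when released. It counts as pressed beyond 0.006.
- bar_rock (a joint): Rocking of the start bar about its middle, rad: 0 = level, both signs possible. It rocks 0.1 rad per N m: pressed off its middle, the end nearer the finger sinks more. Even means within 0.04 either way.
- bar_top (a point): Middle of the top face of the start bar: a plain grey bar 200 mm long (along the station's y), 22 mm wide, 10 mm thick, on the front control box, 130 mm in front of the station origin, top face 90 mm above the table when up. This point moves with the bar.
- module: Loose power module, 0.28 to 0.56 kg, on the table left or right of the station. Origin: centre of underside, z up, y lengthwise. Aluminium plate 84 (x) x 140 (y) x 6 mm; on its middle a dark finned heat sink 36 wide (x), 84 long (y), top 44 mm above the underside: grip it across x. Three black capacitors (28 mm high) at the +y end, a terminal block (20 mm high) at the -y end.
- meter: Bystander: orange hand meter with black face, lying flat, 80 x 160 x 49 mm, on the other side of the station from the module. Origin: centre of underside, y along its length. Leave alone.
- jar: Bystander: amber screw-top jar, 60 mm in diameter, 75 mm high. Origin: centre of underside. Leave alone.
- parts_tray: Bystander: white open parts tray, 90 x 120 x 30 mm. Origin: centre of underside. Leave alone.
There are look-alikes about, which are no part of the job. What is shaped like the module but red is not meant.

How it is judged:
On the way, in this order (a step that is already met when the one before it is completed fails the run):
1. the guard is lifted open (beyond 1.1 rad) (value of joint guard above 1.1 rad), for 0.2 s.
2. the module lies flat in the nest, let go and still, while the guard is still up (beyond 0.8 rad) (x of module in the frame of nest between -0.008 and 0.008 m and y of module in the frame of nest between -0.008 and 0.008 m and z of module in the frame of nest below 0.004 m and angle between module's own z axis and vertical below 0.06 rad and angle between the y axis of module and the y axis of nest, either way round below 0.12 rad and value of joint guard above 0.8 rad and contact force between the fingers and module below 0.1 N and linear speed of module below 0.02 m/s), for 0.2 s.
3. the guard is fully closed (under 0.04 rad) over the module in its nest (x of module in the frame of nest between -0.008 and 0.008 m and y of module in the frame of nest between -0.008 and 0.008 m and z of module in the frame of nest below 0.004 m and angle between module's own z axis and vertical below 0.06 rad and angle between the y axis of module and the y axis of nest, either way round below 0.12 rad and value of joint guard below 0.04 rad), for 0.3 s.
4. with the guard closed, the start bar is held fully down (over 6 mm of its 8 mm) and level within 0.04 rad (value of joint bar_rock between -0.04 and 0.04 rad and value of joint guard below 0.04 rad and value of joint start_bar above 0.006 m), for 0.2 s.
At the end, for the whole second after the job is handed in: The module lies flat and still in the nest (within 8 mm of its centre, on its floor within 4 mm, long side along the nest within 0.12 rad), released; the guard is closed (under 0.04 rad); the start bar has been pressed and is back up (under 2 mm) (all of step 3 and value of joint start_bar below 0.002 m and linear speed of module below 0.02 m/s and contact force between the fingers and module below 0.1 N); the robot touches nothing.
It fails at once if the start bar is pressed (over 4 mm) while the guard is not closed (over 0.1 rad) (value of joint start_bar above 0.004 m and value of joint guard above 0.1 rad).
It fails at once if the guard is slammed (closing faster than 2.5 rad/s) (velocity of joint guard below -2.5 rad/s).
It fails at once if the module is dropped or thrown (moving faster than 0.6 m/s out of the fingers) (linear speed of module above 0.6 m/s and contact force between the fingers and module below 0.1 N).
It fails at once if the meter, the jar or the parts tray is shifted by more than 30 mm (distance of any of meter, jar, parts_tray from where it was at the start of the episode above 0.03 m).
It also fails if it takes over 72 s, if anything falls off the work surface, if the arm or the gripper's body presses on something with over 40 N, if the wrist force passes 120 N, or if a joint passes its speed limit or range.

## Robot

A 7-joint arm with a two-finger parallel gripper is mounted at the origin on the work surface. World frame = base frame: x ahead of the robot, y to its left, z up, the work surface at z = 0. Lengths are in m, angles in rad, forces in N, time in s.
With the tool pointing down it reaches from about 0.425 to 1.025 m from the base axis. Payload 9.4 kg.
Tool frame: the origin (TCP) lies at the very end of the fingers, on their centre line; the grasp point (between the pads) lies 19 mm behind it; x points along the fingers, y is the direction in which the jaws open and shut, and the axes are right-handed (so a half turn about x gives the same grasp; the last joint's range is limited). The gripper opens to 93 mm and grips with 3 to 60 N. Pads are 15 mm wide; open, the fingers measure 128 mm over their backs; the gripper's body (75 mm by 188 mm) begins 65 mm behind the grasp point.
Start: joints at [1.229, 0.599, -0.003, 1.599, 0.002, 0.943, -0.08], TCP at [0.19, -0.7, 0.219] pointing down, gripper open.
Joint ranges: [-2.57, 2.57], [-0.35, 1.97], [-1.29, 1.29], [0.11, 2.56], [-1.05, 4.19], [0.11, 1.86], [-2.63, 2.63]. Speed limits (rad/s): [2.22, 2.22, 3.01, 3.01, 3.14, 3.14, 3.14].

## Interface

Orientations are given as a unit quaternion [w, x, y, z].
In Python, from bench import env, vision gives the robot as it stands. The module is installed in compiled form; this text tells all that it offers.
- The arm moves only by the shell command python3 -m pendant 'ROWS' [FORCE]. ROWS is a JSON object of lists of equal length, an entry for each row: "fingers": the finger opening in mm, from 0 to 93; "slide": the shift along the tool's x, y, z in units of 50 mm (1.0 is 50 mm), a list of three; "angular": the turn, a rotation vector about the tool's x, y, z in units of 5 degrees (1.0 is 5 degrees), a list of three. A call has 1 to 20 rows; each row shifts and turns the commanded pose from where the row before left it, along the tool's axes as they then stand; what a row does not reach is not made up. A row lasts 1/10 s, in which the tool goes at most 50 mm and 8.59 degrees, less where a joint would pass 70% of its speed; a pose out of reach is approached as far as the arm can. A call is refused whole if a number of a shift passes 1 or a number of a turn 1, either way. A call with a gripper value outside its range is refused whole. The fingers move at their own pace and stop on an object; FORCE is the grip in N (left out, the last holds). Time passes only in rows, so rows that do not move let the fingers close. It gives the time, the measured TCP pose, the force and the opening at its end, in the units of the state.
- env.observe(): the state, without advancing time (a new reading comes with each control period).
- vision.get_image(name): name is "scene" or "top" or "wrist"; returns (picture, depth): 480x640x3 uint8, blue, green, red; 480x640 float32, m along the optical axis (not along the pixel's ray), 0 where there is no reading.
- vision.camera_model(name): a dict with "fx", "fy", "cx", "cy" (pixels), "camera_from_world" (4x4, takes a point from world to camera coordinates). Camera axes: x right, y down, z forward; pixel columns grow to the right and rows downward; lengths in m; the calibration is good to about 2 mm. A picture is of the moment at which its call begins: read the wrist's pose just before it. camera_model takes no time and is no camera call; for the wrist camera it gives the pose at the moment of the call.
- env.hand_in(): hands the job in, once; it reports no verdict.
The state is a dict: "t": time; "joint_positions": joint angles; "dq": joint speeds; "joint_efforts": joint torques, N m; "tcp_pos": TCP position; "tool_rot": TCP orientation; "force": force on the tool from outside, world axes, zero at the start; "moment": the same for the moment, N m; "opening": finger opening in m.
Only numpy, scipy, OpenCV 4.12 (cv2) and the standard library are available. Lean on these libraries where they do the work, as an engineer would, in place of code of your own. Each camera call takes 0.05 s, during which the arm holds its last target.

## Working session

There is one attempt and no reset: what is moved stays moved. The work goes in short steps, Python scripts to look and compute and a shell command to move; the robot and the scene stay as the last step left them, time stands still between calls to the robot, and variables do not carry over. Pictures are saved under pics/ and viewed, and the job is handed in when it is done.

```bash
mkdir -p pics; ls
python3 - <<'E'
from bench import env, vision
import cv2
s=env.observe(); print(s)
for n in("scene","top"):
    im,d=vision.get_image(n); cv2.imwrite(f"pics/{n}0.png",im)
    import numpy as np; np.save(f"pics/{n}0.npy",d)
    m=vision.camera_model(n); print(n,m)
E
```

```text
pics
{'t': 0.0, 'joint_positions': array([ 1.22931536,  0.60009071, -0.00254585,  1.60014226,  0.00179638,
        0.94288078, -0.07981129]), 'dq': array([ 2.03455490e-04,  7.54870796e-04,  6.54178292e-04, -1.74200326e-04,
        2.76068452e-04,  1.16815901e-03, -1.71202110e-05]), 'joint_efforts': array([-9.21162427e-05, -7.65070152e+01,  1.49701651e+00, -2.52354670e+01,
       -5.25783270e-02,  1.67765399e-02,  1.44446753e-04]), 'tcp_pos': array([ 0.18958735, -0.69926428,  0.21778036]), 'tool_rot': array([-0.09283365, -0.7007985 , -0.09388138,  0.70103471]), 'force': array([0.19379441, 0.13384623, 0.26134115]), 'moment': array([-0.04184041,  0.0067996 ,  0.02296906]), 'opening': 0.09284365677679138}
scene {'fx': 609.8444527394186, 'fy': 609.8444527394186, 'cx': 312.4801118677033, 'cy': 233.54218611270107, 'camera_from_world': array([[-0.83097979,  0.55624221, -0.00819708,  0.53983924],
       [ 0.42061373,  0.61858207, -0.66365677, -0.09653042],
       [-0.36408334, -0.55493317, -0.74799231,  1.95648094],
       [ 0.        ,  0.        ,  0.        ,  1.        ]])}
top {'fx': 471.0408975467211, 'fy': 471.0408975467211, 'cx': 321.37030060555276, 'cy': 240.9641755852424, 'camera_from_world': array([[ 0.0065012 , -0.99994801,  0.00785602, -0.13729374],
       [-0.99473221, -0.0072706 , -0.10224952,  0.55542043],
       [ 0.10230132, -0.00714989, -0.99472776,  1.2920986 ],
       [ 0.        ,  0.        ,  0.        ,  1.        ]])}
```

View pics/scene0.png

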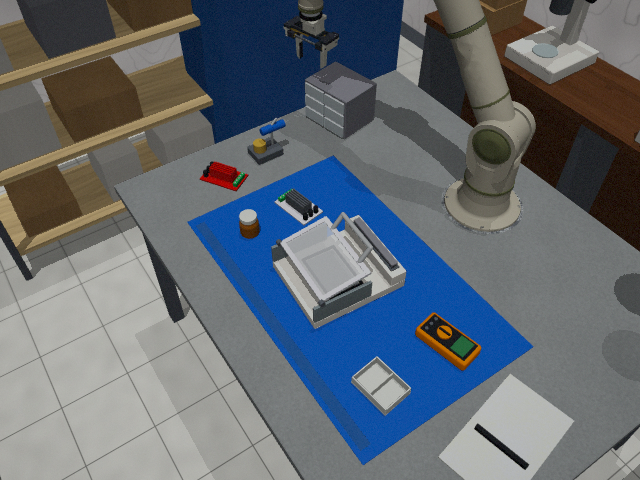

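View pics/top0.png

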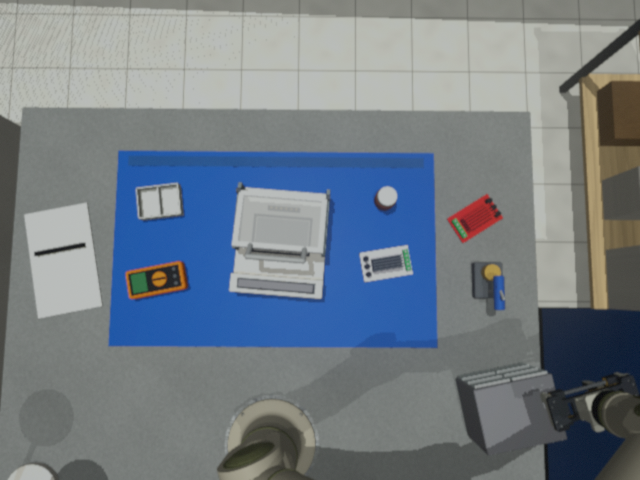

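Run:
```python
import cv2
im=cv2.imread("pics/top0.png")
cv2.imwrite("pics/top0a.png",cv2.resize(im[170:310,220:345],None,fx=5,fy=4.2857*1.1667,interpolation=cv2.INTER_CUBIC)[:600])
cv2.imwrite("pics/top0b.png",cv2.resize(im[235:290,350:425],None,fx=10,fy=10,interpolation=cv2.INTER_CUBIC))
im=cv2.imread("pics/scene0.png")
cv2.imwrite("pics/scene0a.png",cv2.resize(im[180:330,260:420],None,fx=4,fy=4,interpolation=cv2.INTER_CUBIC))
```

```text
(no output)
```

View pics/top0a.png

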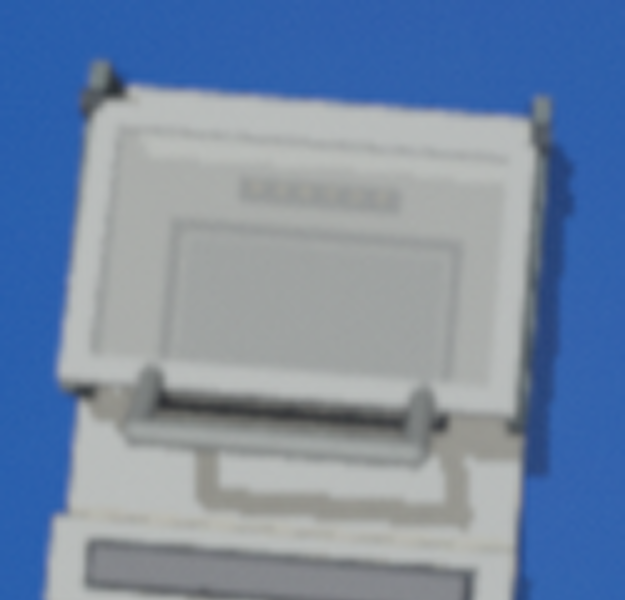

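View pics/top0b.png

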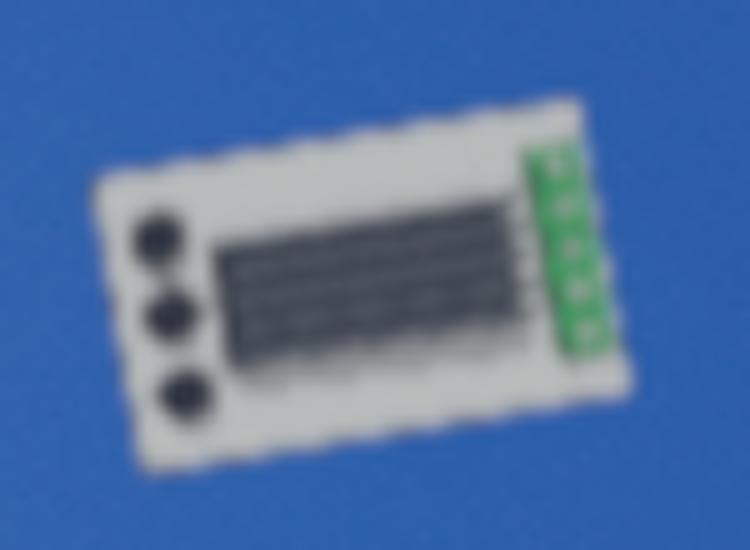

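View pics/scene0a.png

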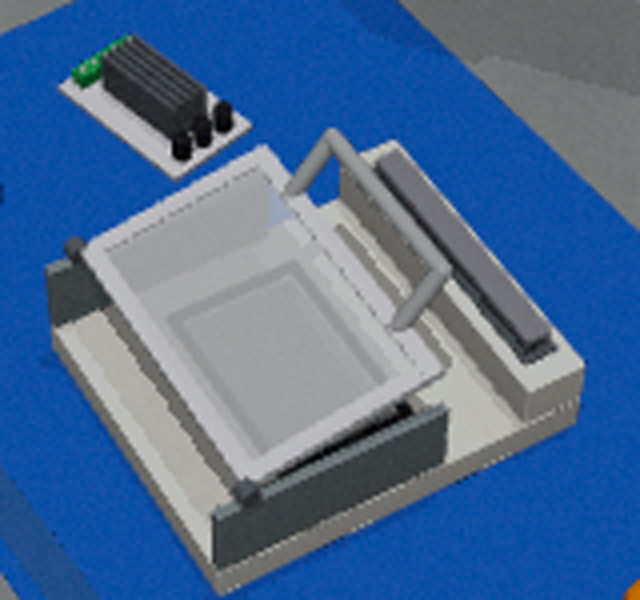

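```bash
cat > h.py <<'E'
import numpy as np, cv2
from bench import env, vision
from scipy.spatial.transform import Rotation as R
def p2w(m,uv,z):
    uv=np.atleast_2d(uv).astype(float); T=m["camera_from_world"]; r=T[:3,:3]; c=-r.T@T[:3,3]
    d=np.c_[(uv[:,0]-m["cx"])/m["fx"],(uv[:,1]-m["cy"])/m["fy"],np.ones(len(uv))]@r
    return c+d*((z-c[2])/d[:,2])[:,None]
def w2p(m,P):
    P=np.atleast_2d(P); T=m["camera_from_world"]; q=P@T[:3,:3].T+T[:3,3]
    return np.c_[q[:,0]/q[:,2]*m["fx"]+m["cx"],q[:,1]/q[:,2]*m["fy"]+m["cy"]]
def rot(): 
    s=env.observe(); w=s["tool_rot"]; return s,R.from_quat(np.r_[w[1:],w[0]]).as_matrix()
def tocmd(v,M): return (M.T@np.asarray(v))/0.05
E
python3 - <<'E'
from h import *
m=vision.camera_model("top")
im=cv2.imread("pics/top0.png")
hsv=cv2.cvtColor(im,cv2.COLOR_BGR2HSV)
print(hsv[285,240:310:10], hsv[288,232], hsv[262,380])
cv2.imwrite("pics/bar.png",cv2.resize(im[260:305,222:334],None,fx=7,fy=7,interpolation=cv2.INTER_CUBIC))
# module: not blue
nb=((hsv[...,1]<150)).astype(np.uint8)
roi=np.zeros_like(nb); roi[240:288,352:420]=1
cs,_=cv2.findContours(nb*roi,cv2.RETR_EXTERNAL,cv2.CHAIN_APPROX_NONE)
c=max(cs,key=cv2.contourArea); print(cv2.contourArea(c))
p=p2w(m,c[:,0,:],0.006)[:,:2].astype(np.float32)
print("plate",cv2.minAreaRect(p))
dk=((hsv[...,2]<100)&(roi>0)).astype(np.uint8)
cs,_=cv2.findContours(dk,cv2.RETR_EXTERNAL,cv2.CHAIN_APPROX_NONE)
c=max(cs,key=cv2.contourArea)
print("sink",cv2.contourArea(c),cv2.minAreaRect(p2w(m,c[:,0,:],0.044)[:,:2].astype(np.float32)))
roi[:]=0; roi[150:310,200:345]=1
cs,_=cv2.findContours(nb*roi,cv2.RETR_EXTERNAL,cv2.CHAIN_APPROX_NONE)
c=max(cs,key=cv2.contourArea); print("st",cv2.minAreaRect(c))
E
```

```text
[[110  11 134]
 [111  13 138]
 [107  13 139]
 [110  11 140]
 [110  11 139]
 [110  11 140]
 [111  13 139]] [ 75   3 188] [108  61  84]
1558.0
plate ((0.49680984020233154, -0.31666111946105957), (0.09096971899271011, 0.1458909660577774), 9.87914752960205)
sink 270.0 ((0.4952649474143982, -0.31275513768196106), (0.02948012948036194, 0.07935739308595657), 9.815803527832031)
st ((278.811767578125, 240.72366333007812), (95.75435638427734, 111.08094024658203), 4.548042297363281)
```

View pics/bar.png

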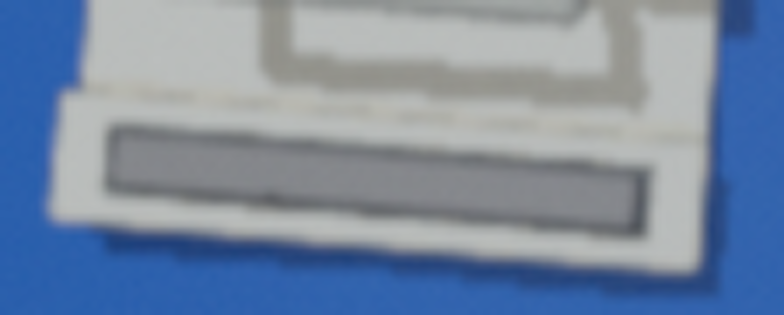

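Run:
```python
from h import *
m=vision.camera_model("top"); im=cv2.imread("pics/top0.png"); hsv=cv2.cvtColor(im,cv2.COLOR_BGR2HSV)
def c(l): return (np.array(l)+.5)/7-.5+[222,260]
for n,z,l in(("bar",.09,[(118,130),(632,167),(628,230),(110,188)]),("box",.07,[(62,90),(710,140),(700,273),(48,222)])):
    p=p2w(m,c(l),z); print(n,p.mean(0).round(4),p[:,:2].round(4).tolist())
    e=p[3]-p[2]+p[0]-p[1]; print("yaw",np.degrees(np.arctan2(-e[0],e[1])))
g=((abs(hsv[...,2].astype(int)-138)<16)&(hsv[...,1]<30)).astype(np.uint8); g[:276]=0;g[300:]=0;g[:,:232]=0;g[:,318:]=0
cs,_=cv2.findContours(g,cv2.RETR_EXTERNAL,cv2.CHAIN_APPROX_NONE); k=max(cs,key=cv2.contourArea)
print(cv2.minAreaRect(p2w(m,k[:,0,:],.09)[:,:2].astype(np.float32)))
# handle pixel in top and scene; guard handle ends
import itertools
def tri(a,b):
    A=[];B=[]
    for n,uv in(("top",a),("scene",b)):
        mm=vision.camera_model(n);p=p2w(mm,uv,0)[0];q=p2w(mm,uv,.3)[0];d=(q-p)/np.linalg.norm(q-p)
        P=np.eye(3)-np.outer(d,d);A.append(P);B.append(P@p)
    A=np.vstack(A);B=np.hstack(B);x,r,_,_=np.linalg.lstsq(A,B,rcond=None);return x,r
# handle bar ends: top crop0a /5+(220,170); scene crop/4+(260,180)
ta=[(133,428),(425,452)]; sa=[(447,272),(332,136)]
for a,b in zip(ta,sa):
    print(tri((np.array(a)+.5)/5-.5+[220,170],(np.array(b)+.5)/4-.5+[260,180]))
```

```text
bar [ 0.4317 -0.0103  0.09  ] [[0.4495, 0.0861], [0.4368, -0.1085], [0.4131, -0.1072], [0.4276, 0.0886]]
yaw -3.98149432466138
box [ 0.431  -0.0116  0.07  ] [[0.4651, 0.1113], [0.4476, -0.1382], [0.3967, -0.1347], [0.4146, 0.1154]]
yaw -4.046563484415028
((0.43364107608795166, -0.008308447897434235), (0.19778650999069214, 0.025395112112164497), 86.97332763671875)
(array([0.50228184, 0.05682769, 0.16984506]), array([2.1585638e-05]))
(array([ 0.49139948, -0.08875313,  0.16742535]), array([2.26195255e-05]))
```

Run:
```python
from h import *
m=vision.camera_model("top")
y=np.radians(-4.0);Rz=np.array([[np.cos(y),-np.sin(y)],[np.sin(y),np.cos(y)]]);o=np.array([.5615,-.0196])
p=p2w(m,(np.array([(165,220),(463,242),(447,380),(160,365)])+.5)/5-.5+[220,170],.038)
print((p[:,:2]-o)@Rz)
s,M=rot();print(M.round(3))
# scene view rim corners at z .038 (outer): 
ms=vision.camera_model("scene")
p=p2w(ms,(np.array([(168,320),(295,262),(390,385),(262,455)])+.5)/4-.5+[260,180],.038)
print((p[:,:2]-o)@Rz)
P=np.array([0.497,-.016,.1685]); print(tri if 0 else P-s['tcp_pos'])
```

```text
[[ 0.06382331  0.08385223]
 [ 0.06433449 -0.08341806]
 [-0.01369598 -0.08061182]
 [-0.01762812  0.07919054]]
[[-0.     0.262 -0.965]
 [ 0.001 -0.965 -0.262]
 [-1.    -0.001  0.   ]]
[[ 0.06270427 -0.07835714]
 [-0.04485704 -0.07939483]
 [-0.04383186  0.05183176]
 [ 0.06501227  0.05877359]]
[ 0.30737241  0.68330251 -0.04935291]
```

```bash
python3 -m pendant '{"fingers":[60,60,60,60,60,60,60,60,60,60,60,60,60,60,60],"slide":[[-0.14,0,0],[-0.14,0,0],[-0.14,0,0],[-0.14,0,0],[-0.14,0,0],[-0.14,0,0],[-0.14,0,0],[-0.14,0,0],[-0.14,0,0],[-0.14,0,0],[-0.14,0,0],[-0.14,0,0],[-0.14,0,0],[-0.14,0,0],[0,0,0]],"angular":[[-1,0,0],[-1,0,0],[-1,0,0],[-1,0,0],[-1,0,0],[-1,0,0],[-1,0,0],[-1,0,0],[-1,0,0],[-1,0,0],[-1,0,0],[-1,0,0],[-1,0,0],[-1,0,0],[-0.16,0,0]]}' 30
python3 - <<'E'
from h import *
s,M=rot();print(M.round(3),s['tcp_pos'],s['joint_positions'].round(2))
print(tocmd(np.array([.497,-.016,.3])-s['tcp_pos'],M))
E
```

```text
t: 1.6
tcp_pos: [0.1897, -0.7, 0.3171]
tool_rot: [-0.483, -0.517, -0.482, 0.517]
force: [0.2, -0.4, -0.4]
opening: 0.0598
[[ 0.     0.998 -0.069]
 [-0.001 -0.069 -0.998]
 [-1.     0.     0.001]] [ 0.18968026 -0.69996509  0.31708601] [ 1.43  0.54 -0.34  1.47  0.19  1.16  1.  ]
[  0.33529591   5.19233389 -14.06931007]
```

```bash
python3 -m pendant '{"fingers":[60,60,60,60,60,60,60,60,60,60,60,60,60,60,60,60,60,60,60,60],"slide":[[0,0.26,-0.7],[0,0.26,-0.7],[0,0.26,-0.7],[0,0.26,-0.7],[0,0.26,-0.7],[0,0.26,-0.7],[0,0.26,-0.7],[0,0.26,-0.7],[0,0.26,-0.7],[0,0.26,-0.7],[0,0.26,-0.7],[0,0.26,-0.7],[0,0.26,-0.7],[0,0.26,-0.7],[0,0.26,-0.7],[0,0.26,-0.7],[0,0.26,-0.7],[0,0.26,-0.7],[0,0.26,-0.7],[0,0.26,-0.7]],"angular":[[0,0,0],[0,0,0],[0,0,0],[0,0,0],[0,0,0],[0,0,0],[0,0,0],[0,0,0],[0,0,0],[0,0,0],[0,0,0],[0,0,0],[0,0,0],[0,0,0],[0,0,0],[0,0,0],[0,0,0],[0,0,0],[0,0,0],[0,0,0]]}' 30
python3 - <<'E'
from h import *
s,M=rot();print(M.round(3),s['tcp_pos'],s['joint_positions'].round(2))
print(tocmd(np.array([.497,-.016,.1685-.019])-s['tcp_pos'],M))
im,d=vision.get_image("wrist"); cv2.imwrite("pics/w1.png",im)
im,d=vision.get_image("scene"); cv2.imwrite("pics/s1.png",im)
m=vision.camera_model("wrist"); print(m)
E
```

```text
t: 3.6
tcp_pos: [0.4984, -0.0184, 0.3162]
tool_rot: [-0.481, -0.518, -0.482, 0.518]
force: [0.9, -0.4, -0.2]
opening: 0.0599
[[-0.     0.997 -0.073]
 [ 0.    -0.073 -0.997]
 [-1.    -0.     0.   ]] [ 0.49840339 -0.01837887  0.31622954] [ 0.44  0.27 -0.65  1.96  0.2   0.98 -0.37]
[ 3.3346046  -0.02987419 -0.04545717]
{'fx': 338.68036350150095, 'fy': 338.68036350150095, 'cx': 322.4427088022638, 'cy': 237.49391621516767, 'camera_from_world': array([[ 0.99780726, -0.06617751,  0.00110121, -0.50074648],
       [-0.06418896, -0.96349966,  0.25990034, -0.03705169],
       [-0.01613854, -0.25940113, -0.96563482,  0.48925627],
       [ 0.        ,  0.        ,  0.        ,  1.        ]])}
```

View pics/w1.png

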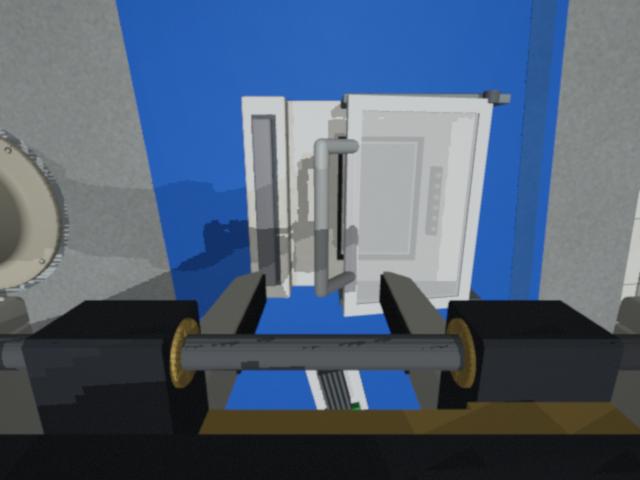

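View pics/s1.png

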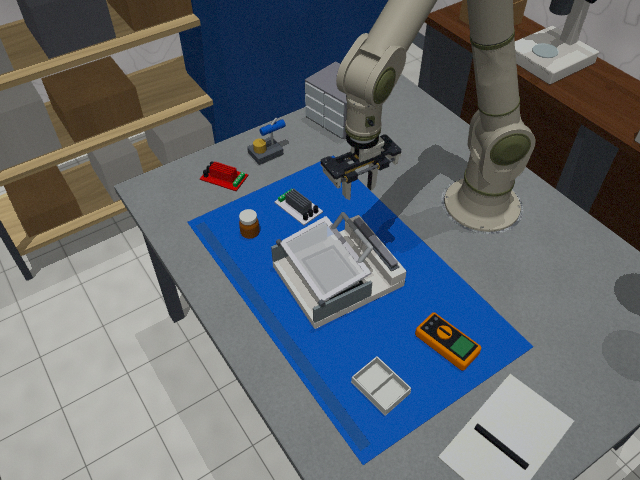

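```bash
python3 - <<'E'
from h import *
m=vision.camera_model("wrist")
for uv in((321,146),(322,215),(322,290)): print(p2w(m,uv,.1685).round(4))
mt=vision.camera_model("top")
E
python3 -m pendant '{"fingers":[60,60,60,60,60,60,60,60],"slide":[[0.4,0,0],[0.4,0,0],[0.4,0,0],[0.4,0,0],[0.4,0,0],[0.4,0,0],[0.4,0,0],[0,0,0]],"angular":[[0,0,0],[0,0,0],[0,0,0],[0,0,0],[0,0,0],[0,0,0],[0,0,0],[0,0,0]]}' 30
python3 - <<'E'
from h import *
im,d=vision.get_image("wrist"); cv2.imwrite("pics/w2.png",im)
im,d=vision.get_image("scene"); cv2.imwrite("pics/s2.png",cv2.resize(im[120:320,240:440],None,fx=3,fy=3))
E
```

```text
[[0.5042 0.0584 0.1685]]
[[ 0.501  -0.0043  0.1685]]
[[ 0.4959 -0.0807  0.1685]]
t: 4.5
tcp_pos: [0.4964, -0.0206, 0.1744]
tool_rot: [-0.481, -0.516, -0.483, 0.519]
force: [0.3, -1.5, 0.4]
opening: 0.06
```

View pics/w2.png

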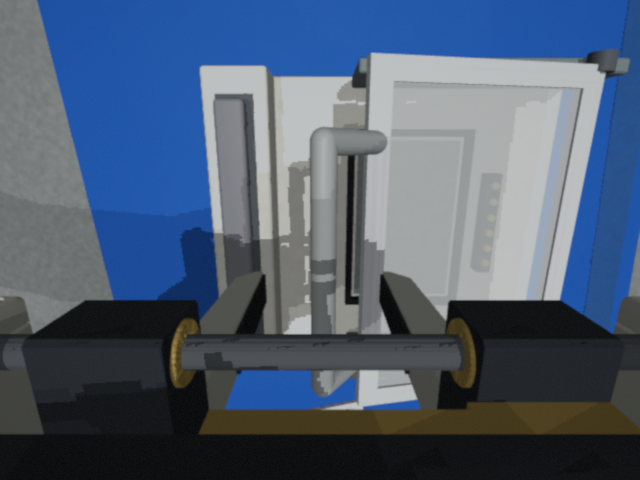

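View pics/s2.png

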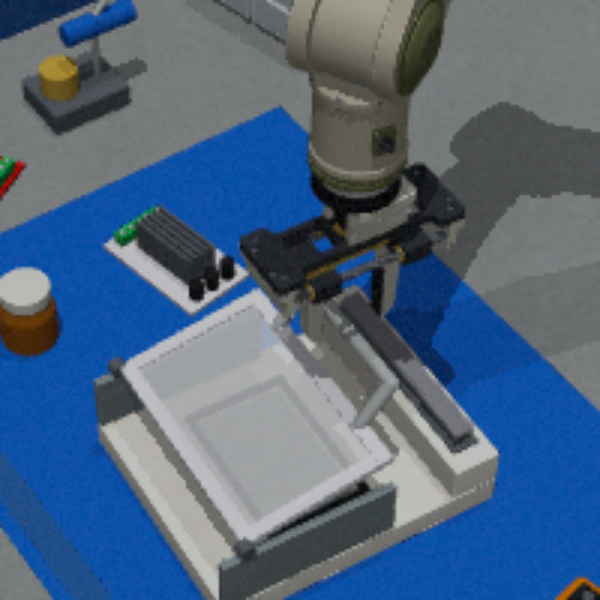

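```bash
python3 -m pendant '{"fingers":[60,60,0,0,0,0,0,0],"slide":[[0.25,0.02,0],[0.25,0,0],[0,0,0],[0,0,0],[0,0,0],[0,0,0],[0,0,0],[0,0,0]],"angular":[[0,0,0],[0,0,0],[0,0,0],[0,0,0],[0,0,0],[0,0,0],[0,0,0],[0,0,0]]}' 25
python3 - <<'E'
from h import *
s,M=rot();print(s['tcp_pos'],s['force'],s['opening'])
E
```

```text
t: 5.4
tcp_pos: [0.4984, -0.0199, 0.1516]
tool_rot: [-0.482, -0.517, -0.482, 0.518]
force: [-13.3, 3.5, 6.0]
opening: 0.0169
[ 0.49839388 -0.01985278  0.1516385 ] [-13.3214747    3.45296816   5.96840785] 0.016929208536249393
```

```bash
python3 -m pendant '{"fingers":[0,0,0],"slide":[[0,-0.05,0],[0,0,0],[0,0,0]],"angular":[[0,0,0],[0,0,0],[0,0,0]]}' 25
```

```text
t: 5.7
tcp_pos: [0.4967, -0.0196, 0.1515]
tool_rot: [-0.482, -0.517, -0.482, 0.517]
force: [0.1, 0.7, -4.2]
opening: 0.0138
```

```bash
python3 -m pendant '{"fingers":[0,0,0,0,0,0],"slide":[[-0.364,0.161,0],[-0.345,0.198,0],[-0.323,0.233,0],[-0.297,0.265,0],[-0.267,0.295,0],[0,0,0]],"angular":[[0,0,0],[0,0,0],[0,0,0],[0,0,0],[0,0,0],[0,0,0]]}' 25
```

```text
t: 6.3
tcp_pos: [0.5522, -0.0239, 0.233]
tool_rot: [-0.481, -0.516, -0.483, 0.519]
force: [-16.4, -0.4, 19.8]
opening: 0.0136
```

```bash
python3 -m pendant '{"fingers":[0,0,0,0,0,0],"slide":[[-0.275,0.28,0],[-0.22,0.33,0],[-0.18,0.355,0],[-0.13,0.378,0],[0,0,0],[0,0,0]],"angular":[[0,0,0],[0,0,0],[0,0,0],[0,0,0],[0,0,0],[0,0,0]]}' 25
```

```text
t: 6.9
tcp_pos: [0.6224, -0.0291, 0.2726]
tool_rot: [0.483, 0.518, 0.481, -0.517]
force: [0.2, -2.5, 5.8]
opening: 0.0132
```

```bash
python3 -m pendant '{"fingers":[0,0,0,0,0,0],"slide":[[-0.087,0.388,0],[-0.046,0.395,0],[-0.004,0.398,0],[0.01,0.1,0],[0,0,0],[0,0,0]],"angular":[[0,0,0],[0,0,0],[0,0,0],[0,0,0],[0,0,0],[0,0,0]]}' 25
python3 - <<'E'
from h import *
for n in("top","scene"):
    im,d=vision.get_image(n); cv2.imwrite(f"pics/{n}3.png",im)
E
```

```text
t: 7.5
tcp_pos: [0.686, -0.034, 0.2786]
tool_rot: [0.483, 0.518, 0.481, -0.517]
force: [1.8, -3.7, 4.4]
opening: 0.0134
```

View pics/scene3.png

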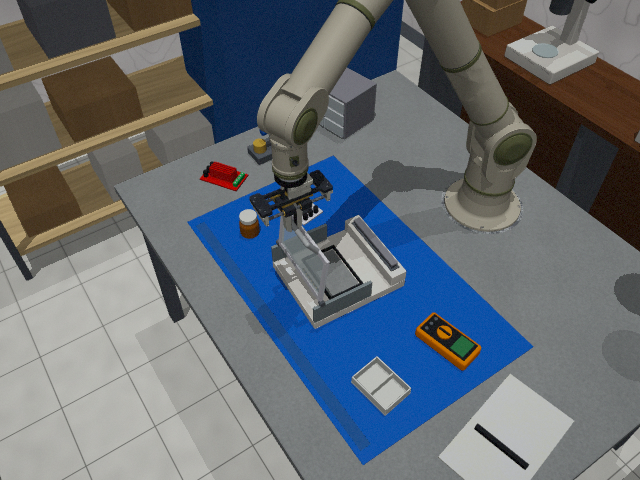

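```bash
python3 -m pendant '{"fingers":[0,0,0,0],"slide":[[0.01,0.06,0],[0.01,0.06,0],[0,0,0],[0,0,0]],"angular":[[0,0,0],[0,0,0],[0,0,0],[0,0,0]]}' 25
```

```text
t: 8.0
tcp_pos: [0.6866, -0.0341, 0.2784]
tool_rot: [-0.481, -0.515, -0.483, 0.52]
force: [-19.7, -5.4, 21.9]
opening: 0.013
```

```bash
python3 -m pendant '{"fingers":[0,40,40,40,40,60,60,60,60,60,60,60,60,60,60,60,60,60,60,60],"slide":[[0,-0.12,0],[0,0,0],[0,0,0],[0,0,0],[-0.2,0,0],[-0.4,0,0],[-0.5,0,0],[-0.5,0,0],[0,-0.33,0.73],[0,-0.33,0.73],[0,-0.33,0.73],[0,-0.33,0.73],[0,-0.33,0.73],[0,-0.33,0.73],[0,-0.33,0.73],[0,-0.33,0.73],[0,-0.33,0.73],[0,-0.33,0.73],[0,0,0],[0,0,0]],"angular":[[0,0,0],[0,0,0],[0,0,0],[0,0,0],[0,0,0],[0,0,0],[0,0,0],[0,0,0],[0,0,0],[0,0,0],[0,0,0],[0,0,0],[0,0,0],[0,0,0],[0,0,0],[-0.9,0,0],[-0.9,0,0],[-1,0,0],[0,0,0],[0,0,0]]}' 25
python3 - <<'E'
from h import *
s,M=rot();print(M.round(3),s['tcp_pos'])
m=vision.camera_model("wrist")
im,d=vision.get_image("wrist"); cv2.imwrite("pics/w4.png",im)
import pickle; pickle.dump(m,open("pics/w4.pkl","wb"))
for n in("top","scene"):
    im,d=vision.get_image(n); cv2.imwrite(f"pics/{n}4.png",im)
E
```

```text
t: 10.0
tcp_pos: [0.5032, -0.3899, 0.357]
tool_rot: [0.541, 0.456, 0.541, -0.455]
force: [-0.7, 0.7, -0.7]
opening: 0.0602
[[ 0.     0.985  0.171]
 [ 0.001  0.171 -0.985]
 [-1.     0.    -0.001]] [ 0.50317327 -0.38988794  0.35704762]
```

View pics/w4.png

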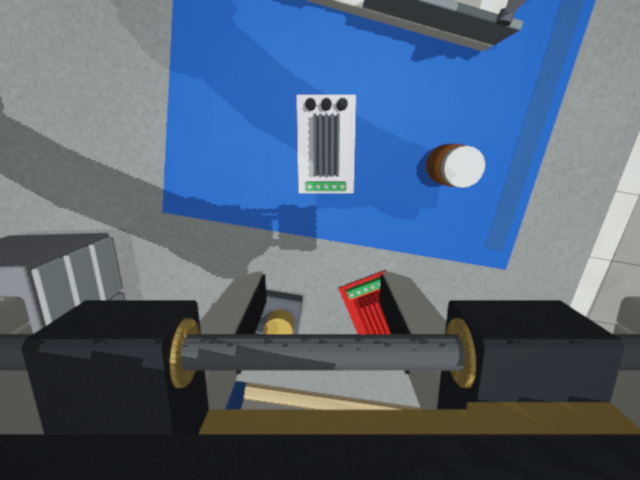

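View pics/top4.png

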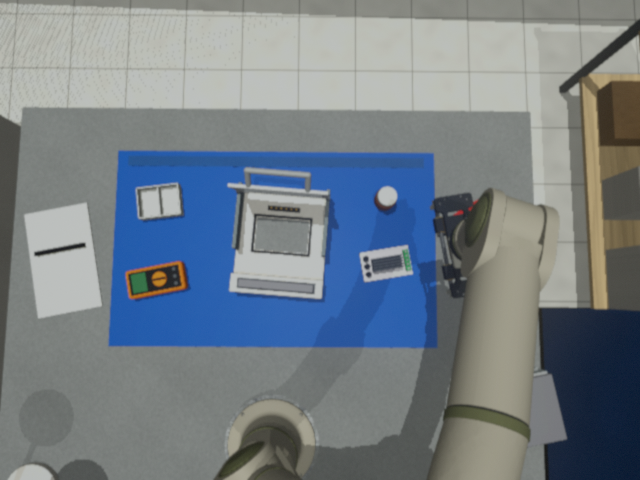

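Run:
```python
from h import *
import pickle
m=pickle.load(open("pics/w4.pkl","rb")); im=cv2.imread("pics/w4.png"); hsv=cv2.cvtColor(im,cv2.COLOR_BGR2HSV)
nb=(hsv[...,1]<150).astype(np.uint8); roi=np.zeros_like(nb); roi[85:200,288:366]=1
cs,_=cv2.findContours(nb*roi,cv2.RETR_EXTERNAL,cv2.CHAIN_APPROX_NONE); c=max(cs,key=cv2.contourArea)
print("wrist plate",cv2.minAreaRect(p2w(m,c[:,0,:],.006)[:,:2].astype(np.float32)))
m=vision.camera_model("top"); im=cv2.imread("pics/top4.png")
cv2.imwrite("pics/nest.png",cv2.resize(im[180:300,222:342],None,fx=5,fy=5,interpolation=cv2.INTER_CUBIC))
```

```text
wrist plate ((0.4966413974761963, -0.31636250019073486), (0.08666317909955978, 0.14052744209766388), 9.810044288635254)
```

View pics/nest.png

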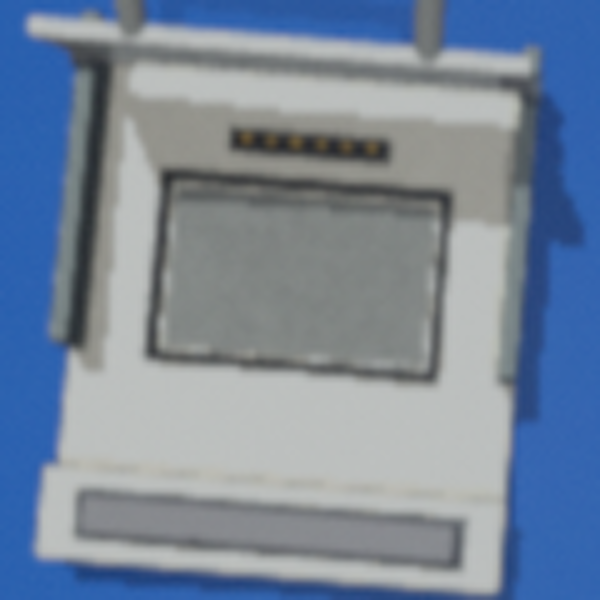

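Run:
```python
from h import *
m=vision.camera_model("top"); im=cv2.imread("pics/top4.png")
hsv=cv2.cvtColor(im,cv2.COLOR_BGR2HSV)
p=p2w(m,(np.array([(163,173),(453,192),(436,382),(148,357)])+.5)/5-.5+[222,180],.038)
print(p.mean(0),np.linalg.norm(p-np.roll(p,1,0),axis=1),[np.degrees(np.arctan2(-(a-b)[0],(a-b)[1])) for a,b in((p[0],p[1]),(p[3],p[2]))])
# floor interior by grey mask
k=((abs(hsv[...,2].astype(int)-hsv[228,278,2])<14)&(hsv[...,1]<40)).astype(np.uint8); k[:210]=0;k[256:]=0;k[:,:250]=0;k[:,314:]=0
print(hsv[228,278])
cs,_=cv2.findContours(k,cv2.RETR_EXTERNAL,cv2.CHAIN_APPROX_NONE); c=max(cs,key=cv2.contourArea)
print(cv2.boundingRect(c),cv2.minAreaRect(p2w(m,c[:,0,:],.030)[:,:2].astype(np.float32)))
s,M=rot(); d=np.array([.4966,-.3164,0])-s['tcp_pos']; print(M.T@d/.05)
```

```text
[ 0.57210824 -0.02243938  0.038     ] [0.10353641 0.16266679 0.10697914 0.1605105 ] [np.float64(-3.3463244211374206), np.float64(-4.566585801406411)]
[ 83   8 132]
(254, 221, 56, 34) ((0.567869246006012, -0.021353445947170258), (0.15139712393283844, 0.08798735588788986), 86.16124725341797)
[ 7.1490536   0.09038366 -1.42710932]
```

```bash
python3 -m pendant '{"fingers":[75,75,75,75,75,75,75,75,75,75,75,75,75,75,75,75],"slide":[[0,0.03,-0.48],[0,0.03,-0.48],[0,0.03,-0.47],[0.6,0,0],[0.7,0,0],[0.7,0,0],[0.7,0,0],[0.7,0,0],[0.7,0,0],[0.6,0,0],[0.6,0,0],[0.5,0,0],[0.4,0,0],[0.3,0,0],[0,0,0],[0,0,0]],"angular":[[0,0,0],[0,0,0],[0,0,0],[0,0,0],[0,0,0],[0,0,0],[0,0,0],[0,0,0],[0,0,0],[0,0,0],[0,0,0],[0,0,0],[0,0,0],[0,0,0],[0,0,0],[0,0,0]]}' 25
python3 - <<'E'
from h import *
s,M=rot(); print(M.T@(np.array([.4966,-.3164,.017])-s['tcp_pos'])/.05, M.round(3))
E
```

```text
t: 11.75
tcp_pos: [0.4961, -0.3175, 0.0325]
tool_rot: [0.542, 0.454, 0.542, -0.454]
force: [-1.1, 0.2, 0.5]
opening: 0.0751
[ 0.30957871  0.0128946  -0.02013176] [[ 0.     0.985  0.174]
 [-0.     0.174 -0.985]
 [-1.     0.     0.   ]]
```

```bash
python3 -m pendant '{"fingers":[75,75,0,0,0,0,0,0,0,0],"slide":[[0.2,0.01,-0.02],[0.11,0,0],[0,0,0],[0,0,0],[0,0,0],[0,0,0],[0,0,0],[0,0,0],[0,0,0],[0,0,0]],"angular":[[0,0,0],[0,0,0],[0,0,0],[0,0,0],[0,0,0],[0,0,0],[0,0,0],[0,0,0],[0,0,0],[0,0,0]]}' 35
```

```text
t: 12.75
tcp_pos: [0.4958, -0.3171, 0.0167]
tool_rot: [0.542, 0.455, 0.541, -0.455]
force: [-0.4, -0.6, 2.5]
opening: 0.0359
```

```bash
python3 -m pendant '{"fingers":[0,0,0,0,0,0,0,0,0,0,0,0,0,0,0,0,0,0,0,0],"slide":[[-0.2,0,0],[-0.4,0,0],[-0.5,0,0],[-0.6,0,0],[-0.6,0,0],[-0.5,0,0],[-0.26,0,0],[0,0.04,-0.3],[0,0.04,-0.5],[0,0.04,-0.6],[0,0.04,-0.6],[0,0.04,-0.6],[0,0.04,-0.6],[0,0.04,-0.6],[0,0.04,-0.6],[0,0.04,-0.6],[0,0.04,-0.5],[0,0.04,-0.3],[0,0.02,-0.2],[0,0,0]],"angular":[[0,0,0],[0,0,0],[0.5,0,0],[0.7,0,0],[0.7,0,0],[0.7,0,0],[0.18,0,0],[0,0,0],[0,0,0],[0,0,0],[0,0,0],[0,0,0],[0,0,0],[0,0,0],[0,0,0],[0,0,0],[0,0,0.2],[0,0,0.3],[0,0,0.3],[0,0,0.2]]}' 35
python3 - <<'E'
from h import *
s,M=rot(); print(M.round(3),s['tcp_pos'],M.T@(np.array([.540,-.019,.17])-s['tcp_pos'])/.05)
im,d=vision.get_image("scene"); cv2.imwrite("pics/s5.png",cv2.resize(im[100:330,220:440],None,fx=2.6,fy=2.6))
im,d=vision.get_image("wrist"); cv2.imwrite("pics/w5.png",im)
E
```

```text
t: 14.75
tcp_pos: [0.5382, -0.0166, 0.1685]
tool_rot: [0.505, 0.536, 0.461, -0.494]
force: [-0.8, -0.1, -3.5]
opening: 0.0357
[[ 0.086  0.994 -0.064]
 [-0.005 -0.063 -0.998]
 [-0.996  0.086 -0.001]] [ 0.53821797 -0.0165888   0.16845322] [-0.02754504  0.04115568  0.04582923]
```

View pics/s5.png

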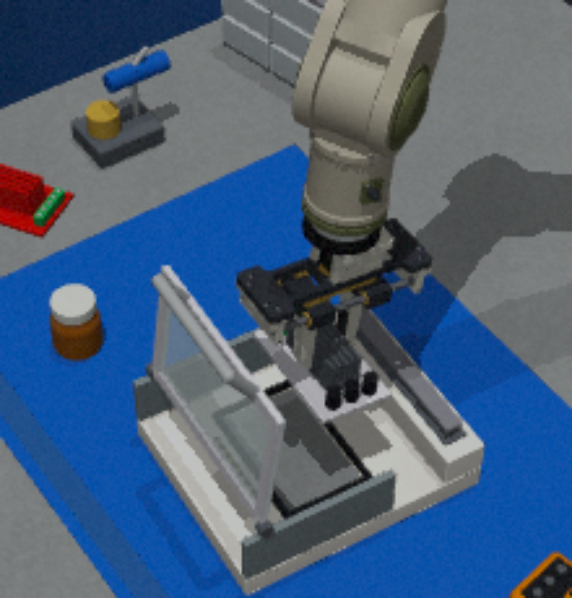

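View pics/w5.png

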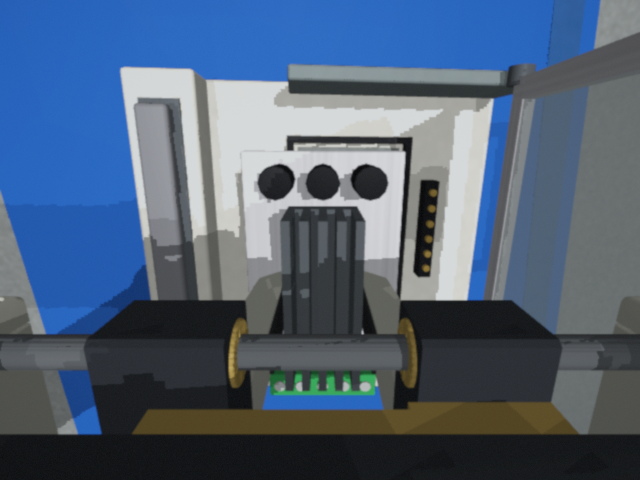

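```bash
python3 -m pendant '{"fingers":[0,0,0,0,0,0,0,0,0,0,0,0,0,0,0],"slide":[[0.2,-0.01,0.02],[0.3,-0.02,0.02],[0.35,-0.02,0.02],[0.35,-0.02,0.02],[0.35,-0.02,0],[0.2,-0.01,0],[0,0,0],[0.01,0.1,0],[0.01,0.1,0],[0.01,0.1,0],[0.01,0.1,0],[0.01,0.1,0],[0,0.05,-0.01],[0,0,0],[0,0,0]],"angular":[[0,0,0],[0,0,0],[0,0,0],[0,0,0],[0,0,0],[0,0,0],[0,0,0],[0,0,0],[0,0,0],[0,0,0],[0,0,0],[0,0,0],[0,0,0],[0,0,0],[0,0,0]]}' 35
python3 - <<'E'
from h import *
s,M=rot(); print(s['tcp_pos'],M.T@(np.array([.5675,-.0213,.055])-s['tcp_pos'])/.05,s['force'])
im,d=vision.get_image("scene"); cv2.imwrite("pics/s6.png",cv2.resize(im[100:330,220:440],None,fx=2.6,fy=2.6))
im,d=vision.get_image("wrist"); cv2.imwrite("pics/w6.png",im)
E
```

```text
t: 16.35
tcp_pos: [0.569, -0.0249, 0.0818]
tool_rot: [0.505, 0.537, 0.46, -0.495]
force: [0.1, 0.7, -3.4]
opening: 0.0356
[ 0.56901732 -0.02488313  0.08182451] [ 0.53140716 -0.08161001 -0.06945755] [ 0.12043463  0.6999842  -3.42378736]
```

View pics/s6.png

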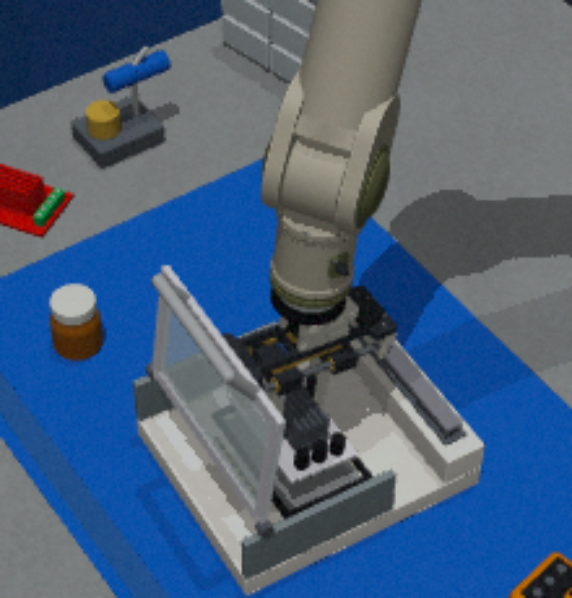

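View pics/w6.png

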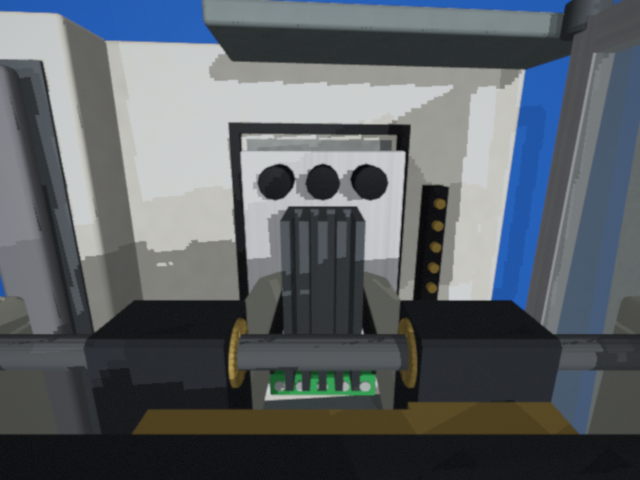

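Run:
```python
from h import *
m=vision.camera_model("wrist")
a=p2w(m,[(230,124),(410,125)],.038); s,M=rot(); t=s['tcp_pos']
print("rim +y outer corners",a.round(4))
ex=np.array([np.cos(np.radians(-4)),np.sin(np.radians(-4)),0]);ey=np.array([-ex[1],ex[0],0])
print("nest centre by wrist",a.mean(0)-ey*.082)
zc=t[2]-.017+.006
b=np.array([p2w(m,(242,151),zc-.0036)[0],p2w(m,(406,151),zc+.0036)[0]])
print("mod corners",b.round(4),"centre",b.mean(0)-ey*.070, "tcp",t, np.linalg.norm(b[1]-b[0]))
```

```text
rim +y outer corners [[0.5263 0.0636 0.038 ]
 [0.6323 0.0563 0.038 ]]
nest centre by wrist [ 0.57356808 -0.02184629  0.038     ]
mod corners [[0.5352 0.0484 0.0672]
 [0.6177 0.0427 0.0744]] centre [ 0.57158672 -0.02431273  0.07082799] tcp [ 0.56891088 -0.02489918  0.08182799] 0.08306518976967443
```

```bash
python3 -m pendant '{"fingers":[0,0,0,0,0,0,0,0],"slide":[[0,-0.02,-0.055],[0.1,-0.01,0],[0.12,-0.01,0],[0.12,-0.01,0],[0.12,-0.01,0],[0.08,-0.01,0],[0,0,0],[0,0,0]],"angular":[[0,0,0],[0,0,0],[0,0,0],[0,0,0],[0,0,0],[0,0,0],[0,0,0],[0,0,0]]}' 35
```

```text
t: 17.25
tcp_pos: [0.5682, -0.022, 0.0545]
tool_rot: [0.505, 0.537, 0.46, -0.495]
force: [-0.2, -0.2, -2.7]
opening: 0.0359
```

```bash
python3 -m pendant '{"fingers":[0,0,0,0],"slide":[[0.03,0,0],[0.03,0,0],[0,0,0],[0,0,0]],"angular":[[0,0,0],[0,0,0],[0,0,0],[0,0,0]]}' 35; python3 -m pendant '{"fingers":[0,0,0],"slide":[[0.03,0,0],[0,0,0],[0,0,0]],"angular":[[0,0,0],[0,0,0],[0,0,0]]}' 35
```

```text
t: 17.65
tcp_pos: [0.5686, -0.0221, 0.0517]
tool_rot: [0.505, 0.537, 0.46, -0.495]
force: [0.5, -1.3, -4.0]
opening: 0.0357
t: 17.95
tcp_pos: [0.5688, -0.0221, 0.0502]
tool_rot: [0.505, 0.537, 0.46, -0.495]
force: [0.4, 0.4, -3.6]
opening: 0.0358
```

```bash
python3 -m pendant '{"fingers":[0,0,0],"slide":[[0.03,0,0],[0,0,0],[0,0,0]],"angular":[[0,0,0],[0,0,0],[0,0,0]]}' 35; python3 -m pendant '{"fingers":[0,0,0],"slide":[[0.03,0,0],[0,0,0],[0,0,0]],"angular":[[0,0,0],[0,0,0],[0,0,0]]}' 35
```

```text
t: 18.25
tcp_pos: [0.5691, -0.0221, 0.0497]
tool_rot: [0.505, 0.538, 0.459, -0.495]
force: [-2.3, 0.1, 10.8]
opening: 0.0356
t: 18.55
tcp_pos: [0.5695, -0.0222, 0.0489]
tool_rot: [0.505, 0.538, 0.459, -0.495]
force: [-3.2, -0.9, 18.7]
opening: 0.036
```

```bash
python3 -m pendant '{"fingers":[36,38,42,50,60,70,70],"slide":[[-0.04,0,0],[0,0,0],[0,0,0],[0,0,0],[0,0,0],[0,0,0],[0,0,0]],"angular":[[0,0,0],[0,0,0],[0,0,0],[0,0,0],[0,0,0],[0,0,0],[0,0,0]]}' 10
python3 - <<'E'
from h import *
im,d=vision.get_image("wrist"); cv2.imwrite("pics/w7.png",im)
E
```

```text
t: 19.25
tcp_pos: [0.5687, -0.0221, 0.0491]
tool_rot: [0.505, 0.537, 0.46, -0.495]
force: [0.7, -0.3, 0.4]
opening: 0.068
```

View pics/w7.png

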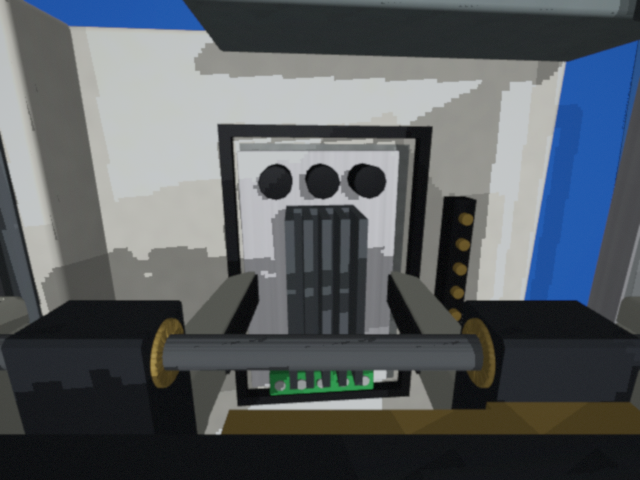

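Run:
```python
from h import *
m=vision.camera_model("wrist"); im=cv2.imread("pics/w7.png")
g=cv2.cvtColor(im,cv2.COLOR_BGR2GRAY)
print(g[230,215:300].tolist()); print(g[230,370:440].tolist())
cv2.imwrite("pics/w7a.png",cv2.resize(im[110:280,210:440],None,fx=3.4,fy=3.4,interpolation=cv2.INTER_CUBIC))
```

```text
[185, 186, 185, 185, 185, 186, 185, 175, 137, 97, 54, 27, 25, 28, 28, 29, 28, 25, 28, 28, 25, 21, 40, 113, 172, 183, 178, 174, 183, 186, 186, 187, 188, 188, 190, 190, 190, 190, 188, 187, 187, 187, 188, 188, 188, 188, 188, 188, 189, 189, 190, 190, 189, 188, 189, 189, 178, 142, 123, 123, 125, 126, 126, 124, 125, 123, 123, 122, 119, 108, 89, 83, 83, 83, 81, 82, 83, 83, 77, 62, 53, 51, 49, 49, 48]
[190, 190, 189, 190, 191, 192, 193, 192, 191, 189, 187, 186, 185, 183, 186, 189, 190, 190, 190, 190, 190, 192, 195, 190, 167, 112, 75, 72, 72, 71, 71, 71, 75, 89, 116, 122, 122, 113, 78, 34, 12, 12, 9, 14, 16, 10, 13, 16, 15, 14, 14, 14, 23, 66, 111, 122, 125, 123, 124, 124, 124, 124, 124, 124, 125, 124, 124, 123, 123, 112]
```

View pics/w7a.png

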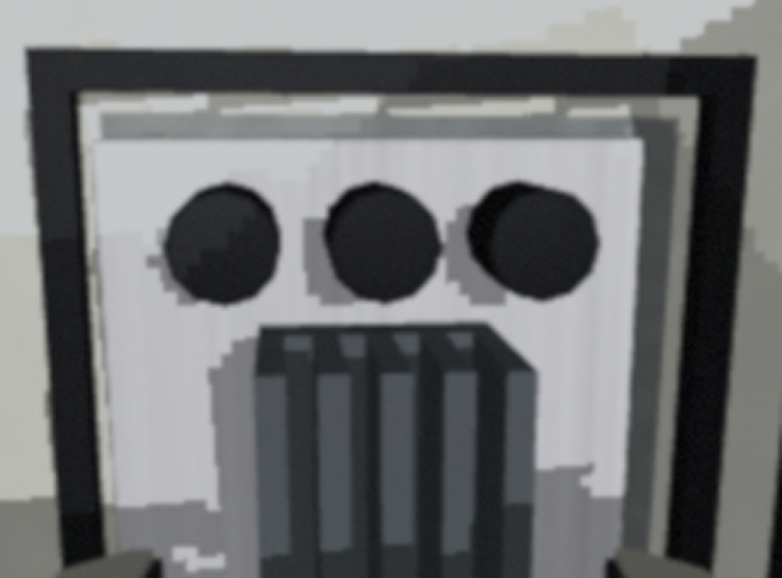

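Run:
```python
from h import *
m=vision.camera_model("wrist")
S=lambda u,v,x,y:((np.array([x,y])+.5)/3.4-.5+[210,110])
ex=np.array([np.cos(np.radians(-4)),np.sin(np.radians(-4)),0]);ey=np.array([-ex[1],ex[0],0])
rim=p2w(m,[S(0,0,26,48),S(0,0,756,58)],.038); pl=p2w(m,[S(0,0,96,138),S(0,0,643,140)],.036)
rc=rim.mean(0)-ey*.082; pc=pl.mean(0)-ey*.070
print(np.linalg.norm(rim[1]-rim[0]),np.linalg.norm(pl[1]-pl[0]),rc,pc,(pc-rc)@ex,(pc-rc)@ey)
for e in(rim,pl): d=e[1]-e[0]; print(np.degrees(np.arctan2(d[1],d[0])))
```

```text
0.10733478490650436 0.08259091586899198 [ 0.57319795 -0.0212452   0.038     ] [ 0.56953031 -0.02119571  0.036     ] -0.0036621590102717473 -0.00020647582168315372
-4.403615225730363
-4.207158991841309
```

```bash
python3 -m pendant '{"fingers":[70,70,70,70,70,70,50,50,50,50,50,50,50,50,50],"slide":[[-0.2,0,0],[-0.4,0,0],[-0.5,0,0],[-0.5,-0.05,0],[-0.4,-0.3,0],[-0.4,-0.4,0],[-0.5,0,0],[-0.6,0,0],[-0.6,0,0],[-0.6,0,0],[-0.6,0,0],[-0.5,0,0],[-0.3,0,0],[0,0,0],[0,0,0]],"angular":[[0,0,0],[0,0,0],[0,0,0],[0,0,0],[0,0,0],[0,0,0],[0,0,0],[0,0,-0.3],[0,0,-0.3],[0,0,-0.3],[0,0,-0.1],[0,0,0],[0,0,0],[0,0,0],[0,0,0]]}' 10
python3 - <<'E'
from h import *
s,M=rot(); print(M.round(3),s['tcp_pos'],M.T@(np.array([.685,-.033,.34])-s['tcp_pos'])/.05)
im,d=vision.get_image("top"); cv2.imwrite("pics/top8.png",im)
im,d=vision.get_image("scene"); cv2.imwrite("pics/s8.png",cv2.resize(im[100:330,220:440],None,fx=2.6,fy=2.6))
E
```

```text
t: 20.8
tcp_pos: [0.5126, -0.0184, 0.3501]
tool_rot: [-0.483, -0.517, -0.482, 0.517]
force: [-0.4, -0.8, -0.6]
opening: 0.0503
[[ 0.     0.998 -0.069]
 [-0.    -0.069 -0.998]
 [-1.     0.     0.   ]] [ 0.51264705 -0.01835012  0.35014676] [0.20339195 3.45900731 0.05608802]
```

View pics/s8.png

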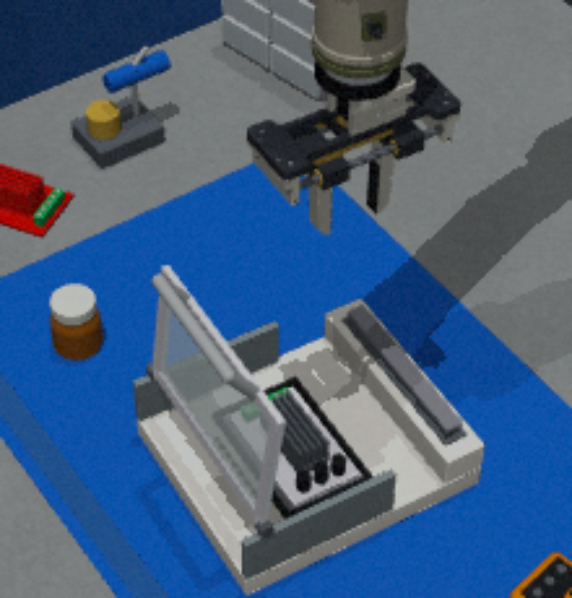

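```bash
python3 -m pendant '{"fingers":[50,50,50,50,50,50,50,50,50,50,50,50,50,0,0,0,0,0,0],"slide":[[0,0.3,0],[0,0.5,0],[0,0.6,0],[0,0.6,0],[0,0.6,0],[0,0.5,0],[0,0.35,0],[0,0,0],[0.4,0,0],[0.4,0,0],[0.4,0,0],[0.25,0,0],[0,0,0],[0,0,0],[0,0,0],[0,0,0],[0,0,0],[0,0,0],[0,0,0]],"angular":[[0,0,0],[0,0,0],[0,0,0],[0,0,0],[0,0,0],[0,0,0],[0,0,0],[0,0,0],[0,0,0],[0,0,0],[0,0,0],[0,0,0],[0,0,0],[0,0,0],[0,0,0],[0,0,0],[0,0,0],[0,0,0],[0,0,0]]}' 20
```

```text
t: 22.8
tcp_pos: [0.6852, -0.03, 0.2781]
tool_rot: [0.483, 0.517, 0.482, -0.517]
force: [-1.9, -0.0, 3.4]
opening: 0.0133
```

```bash
python3 -m pendant '{"fingers":[0,0,0,0,0,0,0,0,0],"slide":[[0,-0.331,0],[0.026,-0.33,0],[0.055,-0.327,0],[0.083,-0.321,0],[0.111,-0.312,0],[0.137,-0.302,0],[0.163,-0.289,0],[0.188,-0.273,0],[0,0,0]],"angular":[[0,0,0],[0,0,0],[0,0,0],[0,0,0],[0,0,0],[0,0,0],[0,0,0],[0,0,0],[0,0,0]]}' 20
```

```text
t: 23.7
tcp_pos: [0.5599, -0.0205, 0.239]
tool_rot: [-0.482, -0.516, -0.483, 0.517]
force: [-2.1, 5.4, -4.9]
opening: 0.0136
```

```bash
python3 -m pendant '{"fingers":[0,0,0,0,0,0,0],"slide":[[0.211,-0.256,0],[0.232,-0.236,0],[0.252,-0.215,0],[0.27,-0.193,0],[0.286,-0.168,0],[0.299,-0.143,0],[0,0,0]],"angular":[[0,0,0],[0,0,0],[0,0,0],[0,0,0],[0,0,0],[0,0,0],[0,0,0]]}' 20
```

```text
t: 24.4
tcp_pos: [0.5009, -0.0163, 0.1611]
tool_rot: [0.482, 0.517, 0.483, -0.516]
force: [1.1, 4.5, -5.0]
opening: 0.0134
```

```bash
python3 -m pendant '{"fingers":[0,0,0,0,0,0,0],"slide":[[0.155,-0.06,0],[0.155,-0.055,0],[0.155,-0.05,0],[0.155,-0.042,0],[0.08,-0.018,0],[0,0,0],[0,0,0]],"angular":[[0,0,0],[0,0,0],[0,0,0],[0,0,0],[0,0,0],[0,0,0],[0,0,0]]}' 20
```

```text
t: 25.1
tcp_pos: [0.4898, -0.0155, 0.1268]
tool_rot: [-0.482, -0.517, -0.483, 0.517]
force: [-1.6, 6.6, -3.3]
opening: 0.0133
```

```bash
python3 -m pendant '{"fingers":[0,0,0],"slide":[[0.06,-0.01,0],[0.04,-0.01,0],[0,0,0]],"angular":[[0,0,0],[0,0,0],[0,0,0]]}' 20
python3 -m pendant '{"fingers":[0,0,0],"slide":[[0.06,0,0],[0,0,0],[0,0,0]],"angular":[[0,0,0],[0,0,0],[0,0,0]]}' 20
python3 -m pendant '{"fingers":[0,0,0],"slide":[[0.06,0,0],[0,0,0],[0,0,0]],"angular":[[0,0,0],[0,0,0],[0,0,0]]}' 20
```

```text
t: 25.4
tcp_pos: [0.4888, -0.0155, 0.122]
tool_rot: [0.482, 0.517, 0.483, -0.517]
force: [-2.9, 5.9, -2.6]
opening: 0.0133
t: 25.7
tcp_pos: [0.4882, -0.0155, 0.1188]
tool_rot: [-0.482, -0.516, -0.484, 0.517]
force: [-3.1, 6.9, -2.6]
opening: 0.0134
t: 26.0
tcp_pos: [0.488, -0.0158, 0.1165]
tool_rot: [-0.482, -0.516, -0.483, 0.517]
force: [-7.4, 5.0, 9.5]
opening: 0.0133
```

```bash
python3 -m pendant '{"fingers":[0,0,0,20,30,30,30,30,30,30,30,30],"slide":[[0.04,0.01,0],[0,0,0],[0,0,0],[0,0,0],[0,0,0],[0,0,0],[-0.2,0,0],[-0.4,0,0],[-0.4,0,0],[-0.4,0,0],[-0.4,0,0],[0,0,0]],"angular":[[0,0,0],[0,0,0],[0,0,0],[0,0,0],[0,0,0],[0,0,0],[0,0,0],[0,0,0],[0,0,0],[0,0,0],[0,0,0],[0,0,0]]}' 20
python3 - <<'E'
from h import *
m=vision.camera_model("wrist")
im,d=vision.get_image("wrist"); cv2.imwrite("pics/w9.png",im)
im,d=vision.get_image("scene"); cv2.imwrite("pics/s9.png",cv2.resize(im[170:330,250:420],None,fx=3.7,fy=3.7))
E
```

```text
t: 27.2
tcp_pos: [0.4905, -0.0166, 0.2067]
tool_rot: [0.483, 0.518, 0.481, -0.516]
force: [-0.3, 0.1, -0.7]
opening: 0.0297
```

View pics/s9.png

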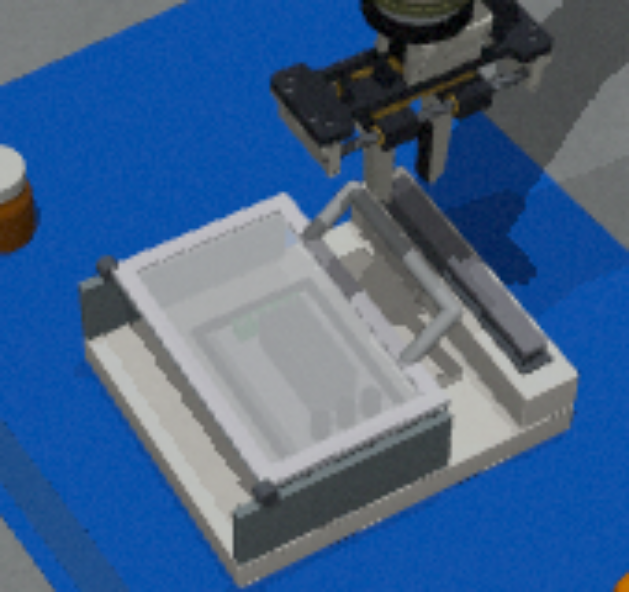

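View pics/w9.png

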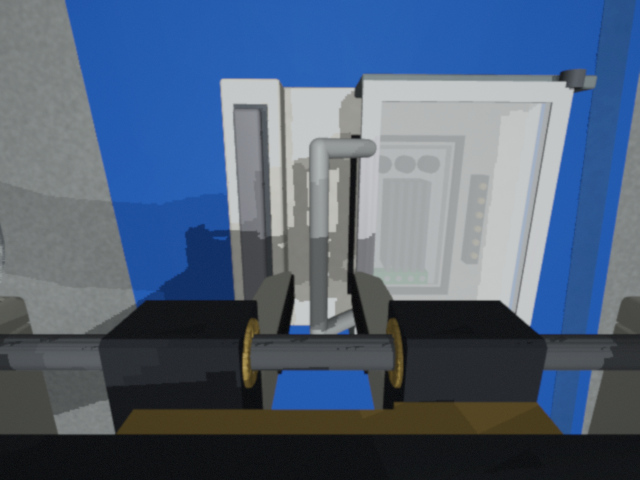

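Run:
```python
from h import *
m=vision.camera_model("wrist")
im,d=vision.get_image("wrist"); T=m["camera_from_world"]
def w(u,v):
    z=d[v,u]; c=np.array([(u-m["cx"])/m["fx"]*z,(v-m["cy"])/m["fy"]*z,z]); return T[:3,:3].T@(c-T[:3,3])
for p in((319,200),(318,260),(370,110),(370,250),(545,110),(250,180),(265,250)): print(p,w(*p).round(4))
s,M=rot(); print(M.T@(np.array([.432,-.011,.105])-s['tcp_pos'])/.05)
```

```text
(319, 200) [0.4907 0.0208 0.142 ]
(318, 260) [ 0.4869 -0.0219  0.1423]
(370, 110) [0.5324 0.0791 0.104 ]
(370, 250) [ 0.5287 -0.0289  0.1055]
(545, 110) [0.6624 0.0702 0.1027]
(250, 180) [0.4345 0.0331 0.0903]
(265, 250) [ 0.4396 -0.0278  0.089 ]
[ 1.97811686 -1.14419459 -0.03953966]
```

```bash
python3 -m pendant '{"fingers":[0,0,0,0,0,0,0,0,0,0,0],"slide":[[0,-0.38,0],[0,-0.38,0],[0,-0.38,-0.04],[0,0,0],[0.4,0,0],[0.4,0,0],[0.4,0,0],[0.4,0,0],[0.35,0,0],[0,0,0],[0,0,0]],"angular":[[0,0,0],[0,0,0],[0,0,0],[0,0,0],[0,0,0],[0,0,0],[0,0,0],[0,0,0],[0,0,0],[0,0,0],[0,0,0]]}' 20
python3 - <<'E'
from h import *
im,d=vision.get_image("scene"); cv2.imwrite("pics/s10.png",cv2.resize(im[170:330,270:440],None,fx=3.7,fy=3.7))
E
```

```text
t: 28.45
tcp_pos: [0.4326, -0.0105, 0.1062]
tool_rot: [-0.482, -0.516, -0.483, 0.517]
force: [-0.5, -0.3, 0.7]
opening: 0.0006
```

View pics/s10.png

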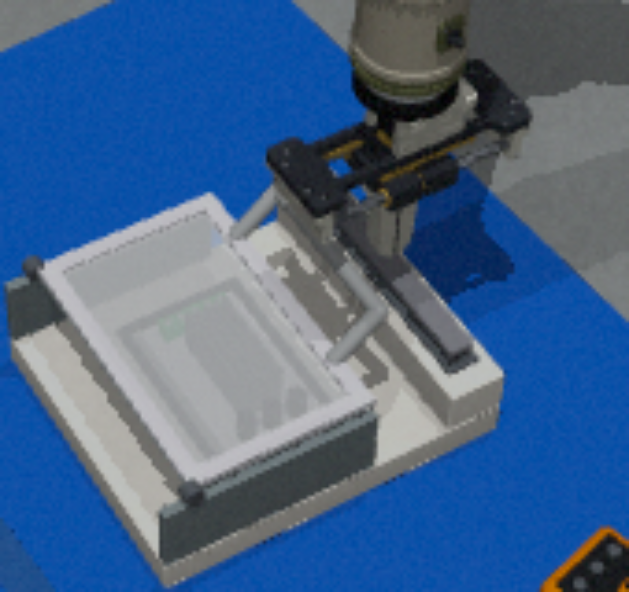

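```bash
python3 -m pendant '{"fingers":[0,0,0,0],"slide":[[0.15,0,0],[0.13,0,0],[0,0,0],[0,0,0]],"angular":[[0,0,0],[0,0,0],[0,0,0],[0,0,0]]}' 20; python3 -m pendant '{"fingers":[0,0,0,0],"slide":[[0.05,0,0],[0.05,0,0],[0,0,0],[0,0,0]],"angular":[[0,0,0],[0,0,0],[0,0,0],[0,0,0]]}' 20
```

```text
t: 28.9
tcp_pos: [0.4323, -0.0107, 0.0925]
tool_rot: [-0.483, -0.517, -0.483, 0.517]
force: [0.2, -0.3, 0.7]
opening: 0.0004
t: 29.3
tcp_pos: [0.4326, -0.0107, 0.0876]
tool_rot: [0.483, 0.517, 0.482, -0.517]
force: [-0.6, -0.2, 2.8]
opening: 0.0005
```

```bash
python3 -m pendant '{"fingers":[0,0,0,0],"slide":[[0.04,0,0],[0.04,0,0],[0.02,0,0],[0,0,0]],"angular":[[0,0,0],[0,0,0],[0,0,0],[0,0,0]]}' 20; python3 -m pendant '{"fingers":[0,0,0,0],"slide":[[0.03,0,0],[0.01,0,0],[0,0,0],[0,0,0]],"angular":[[0,0,0],[0,0,0],[0,0,0],[0,0,0]]}' 20
```

```text
t: 29.7
tcp_pos: [0.4326, -0.0107, 0.0825]
tool_rot: [0.483, 0.517, 0.483, -0.517]
force: [1.3, 0.3, 5.3]
opening: 0.0006
t: 30.1
tcp_pos: [0.4327, -0.0107, 0.0818]
tool_rot: [0.483, 0.517, 0.482, -0.517]
force: [-3.8, -0.4, 30.3]
opening: 0.0005
```

```bash
python3 -m pendant '{"fingers":[0,0,0,0,0,0],"slide":[[-0.03,0,0],[0,0,0],[0,0,0],[0,0,0],[0,0,0],[0,0,0]],"angular":[[0,0,0],[0,0,0],[0,0,0],[0,0,0],[0,0,0],[0,0,0]]}' 20
python3 - <<'E'
from h import *
im,d=vision.get_image("scene"); cv2.imwrite("pics/s11.png",cv2.resize(im[170:330,270:440],None,fx=3.7,fy=3.7))
E
python3 -m pendant '{"fingers":[0,0,0,0,0,0,0,0,0,0,0,0],"slide":[[-0.1,0,0],[-0.1,0,0],[-0.2,0,0],[-0.4,0,0],[-0.5,0,0],[-0.5,0,0],[-0.5,0,0],[-0.5,0,0],[-0.4,0,0],[0,0,0],[0,0,0],[0,0,0]],"angular":[[0,0,0],[0,0,0],[0,0,0],[0,0,0],[0,0,0],[0,0,0],[0,0,0],[0,0,0],[0,0,0],[0,0,0],[0,0,0],[0,0,0]]}' 20
python3 - <<'E'
from h import *
m=vision.camera_model("wrist"); T=m["camera_from_world"]
im,d=vision.get_image("wrist"); cv2.imwrite("pics/w12.png",im)
im,d2=vision.get_image("scene"); cv2.imwrite("pics/s12.png",im)
E
```

```text
t: 30.7
tcp_pos: [0.4326, -0.0107, 0.0822]
tool_rot: [0.483, 0.517, 0.482, -0.517]
force: [0.3, 0.2, 7.3]
opening: 0.0004
t: 31.95
tcp_pos: [0.4317, -0.0109, 0.2414]
tool_rot: [-0.482, -0.516, -0.483, 0.517]
force: [-0.4, 0.3, -0.4]
opening: 0.0003
```

View pics/s11.png

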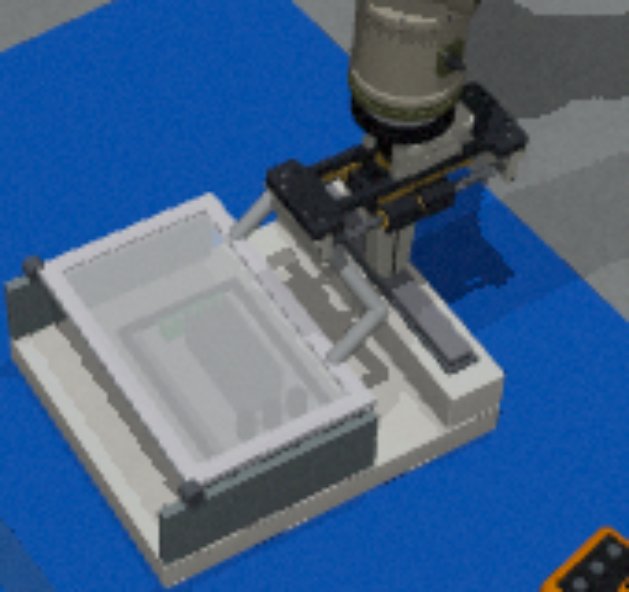

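View pics/w12.png

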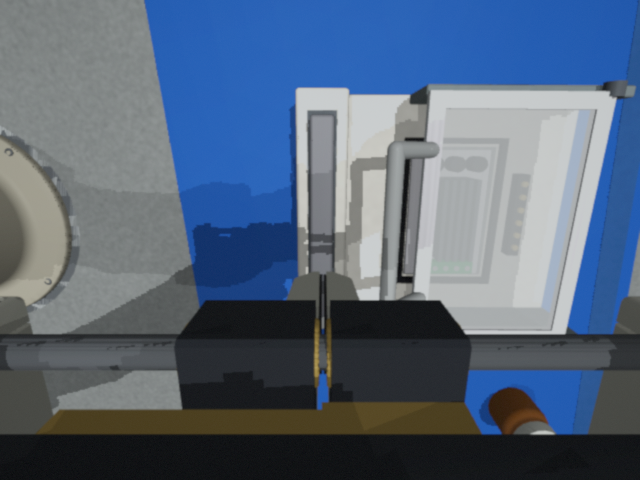

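View pics/s12.png

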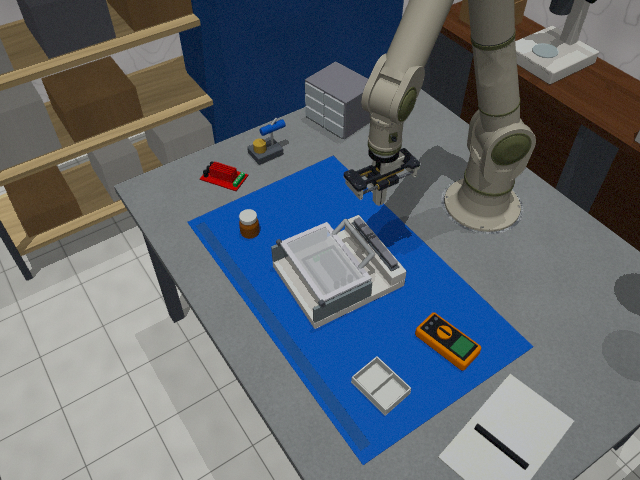

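Run:
```python
from h import *
m=vision.camera_model("wrist"); T=m["camera_from_world"]
im,d=vision.get_image("wrist")
def w(u,v):
    z=d[v,u]; c=np.array([(u-m["cx"])/m["fx"]*z,(v-m["cy"])/m["fy"]*z,z]); return T[:3,:3].T@(c-T[:3,3])
for p in((322,125),(321,200),(321,260),(393,200),(427,110),(330,100)): print(p,w(*p).round(4))
s=env.observe(); print(s['force'],s['t']); env.hand_in()
```

```text
(322, 125) [0.4384 0.08   0.0901]
(321, 200) [0.4328 0.013  0.0895]
(321, 260) [ 0.4286 -0.0467  0.0893]
(393, 200) [0.4904 0.0171 0.1409]
(427, 110) [0.5293 0.0857 0.0973]
(330, 100) [0.4474 0.1028 0.0685]
[0.51409735 0.27995772 0.29255976] 32.1
the job is handed in; nothing more can be done
```

The job is done and handed in at 32.1 s of the 72 s allowed. `hand_in` gives no verdict, so the results below come from my own measurements.

What I did:
- I lifted the guard by its handle to its stop.
- I moved the power module into the nest with the gripper tilted about 5° to clear the open guard, and let go of it there.
- I lowered the guard slowly until it was closed.
- I pressed the start bar at its middle until it bottomed, kept it down for about a second, and let it come back up.

What the last checks showed:
- **Module:** it lay flat inside the rim, about 3.7 mm off centre along x, about 0.2 mm off along y, and 0.2° off in angle. I measured this before closing the guard. Afterwards I only saw it through the guard, still in the nest.
- **Guard:** the top of the handle was at 141–142 mm, where 142 mm means closed. The hand also met firm resistance at the bottom. One last depth reading on the guard's edge was 97 mm against an expected 105 mm. I took it to be a pixel that missed the frame, because the earlier readings were 103–105 mm.
- **Start bar:** it looked level while held down and then read 89–90 mm along its length, so it is back up. Force peaked at about 30 N for a moment when it bottomed, then I eased to about 7 N for the hold.
- **Meter, jar and tray:** they look unmoved in the pictures, but I did not measure them. The robot was clear of everything at hand-in.

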